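Put the microscope objectives back in their storage cups

TASK

Tidy up after the imaging session: put each of the three microscope objectives into the white storage cup of its own size (the small one in the small cup, the medium one in the medium cup, the large one in the large cup), standing upright on the cup's floor with the nose up. They are delicate, so lower them gently and never drop them, and leave the eyepieces and filter cubes where they stand.

Things in the scene. Friction and masses are not known exactly. Their poses are not given: they have to be found in the camera images.
- objective_small: The small microscope objective: loose upright aluminium cylinder with three thin dark rings, bevelled steel nose and small glass lens on top; about 0.09 kg. Barrel 26 mm in diameter from 5 to 40 mm above its underside (grip it there), total height 48 mm; lowest 5 mm a brass thread 20 mm wide, top 8 mm the bevel. Origin: centre of its underside, z up along its axis. Goes in cup_small.
- objective_medium: The medium microscope objective: loose upright aluminium cylinder with three thin dark rings, bevelled steel nose and small glass lens on top; about 0.18 kg. Barrel 36 mm in diameter from 5 to 52 mm above its underside (grip it there), total height 60 mm; lowest 5 mm a brass thread 30 mm wide, top 8 mm the bevel. Origin: centre of its underside, z up along its axis. Goes in cup_medium.
- objective_large: The large microscope objective: loose upright aluminium cylinder with three thin dark rings, bevelled steel nose and small glass lens on top; about 0.32 kg. Barrel 46 mm in diameter from 5 to 64 mm above its underside (grip it there), total height 72 mm; lowest 5 mm a brass thread 40 mm wide, top 8 mm the bevel. Origin: centre of its underside, z up along its axis. Goes in cup_large.
- cup_small: The small one of three shallow round white cups with a dark rubber floor, fixed to the bench. Outside 52 mm, inside 44 mm in diameter; rim 12 mm above the bench, wall 4 mm, inner floor 4 mm above the bench (fingertips over 8 mm above the objective's underside clear the rim). Origin: centre of its underside on the bench, z up. For objective_small.
- cup_medium: The medium one of three shallow round white cups with a dark rubber floor, fixed to the bench. Outside 64 mm, inside 56 mm in diameter; rim 12 mm above the bench, wall 4 mm, inner floor 4 mm above the bench (fingertips over 8 mm above the objective's underside clear the rim). Origin: centre of its underside on the bench, z up. For objective_medium.
- cup_large: The large one of three shallow round white cups with a dark rubber floor, fixed to the bench. Outside 76 mm, inside 68 mm in diameter; rim 12 mm above the bench, wall 4 mm, inner floor 4 mm above the bench (fingertips over 8 mm above the objective's underside clear the rim). Origin: centre of its underside on the bench, z up. For objective_large.
- eyepiece_a: One of two identical eyepieces, not objectives: a black barrel 38 mm in diameter on a thinner steel tube (23 mm, 14 mm tall), with a flared black rubber eyecup (42 mm) and a wide lens on top; 44 mm tall, loose, standing upright. Origin: centre of its underside. To be left where it stands.
- eyepiece_b: One of two identical eyepieces, not objectives: a black barrel 38 mm in diameter on a thinner steel tube (23 mm, 14 mm tall), with a flared black rubber eyecup (42 mm) and a wide lens on top; 44 mm tall, loose, standing upright. Origin: centre of its underside. To be left where it stands.
- filter_cube_a: One of two identical filter cubes, not objectives: a black block 32 x 40 mm in plan and 36 mm tall with a round amber window on top and a green one in its -x side; loose. Origin: centre of its underside, x and y along its sides. To be left where it stands.
- filter_cube_b: One of two identical filter cubes, not objectives: a black block 32 x 40 mm in plan and 36 mm tall with a round amber window on top and a green one in its -x side; loose. Origin: centre of its underside, x and y along its sides. To be left where it stands.
Things that resemble listed ones, but are neither listed nor needed, are in the scene too. What is shaped like the objective_medium but purple is not meant.

How it is judged:
By the outcome, as a careful person would: the job done as asked, in the order asked, and still so for the second after the job is handed in, with the robot touching nothing.
It also fails if it takes over 77 s, if anything falls off the work surface, if the arm or the gripper's body presses on something with over 40 N, if the wrist force passes 120 N, or if a joint passes its speed limit or range.

ROBOT

A 6-joint arm with a two-finger parallel gripper is mounted at the origin on the work surface. World frame = base frame: x ahead of the robot, y to its left, z up, the work surface at z = 0. Lengths are in m, angles in rad, forces in N, time in s.
With the tool pointing down it reaches from about 0.425 to 0.95 m from the base axis. Payload 3.5 kg.
Tool frame: the origin (TCP) lies between the finger pads; the fingertips stand 22 mm ahead of it and the grasp point (between the pads) lies 3 mm ahead of it (ctrl.nose_length is the z of the fingertips in the tool frame, in m); z points along the fingers, y is the line along which they close (so a half turn about z gives the same grasp; the last joint's range is limited). The gripper opens to 85 mm and grips with 20 to 120 N. Pads are 22 mm wide; open, the fingers measure 114 mm over their backs; the gripper's body (76 mm by 85 mm) begins 54 mm behind the grasp point. The pads swing forward as they close: fully open they stand 13 mm farther back than shut.
Start: joints at [-1.368, 0.286, 1.577, -0, 1.279, -0.15], TCP at [0.233, -0.633, 0.253] pointing down, gripper open.
Joint ranges: [-2.77, 2.77], [-0.9, 2.22], [0.21, 2.48], [-1.53, 4.67], [0.24, 2.81], [-2.84, 2.84]. Speed limits (rad/s): [2.79, 2.79, 3.14, 3.14, 3.14, 3.14].

INTERFACE

Orientations are given as a unit quaternion [x, y, z, w].
In Python, from plant import ctrl gives the robot as it stands. The module is installed in compiled form; this text tells all that it offers.
- The arm moves only by the tool send_rows, never from a script. Its argument "rows" is text: rows parted by semicolons, each of 7 numbers parted by spaces: the turn, a rotation vector about the tool's x, y, z in shares of 360 degrees (1.0 is 360 degrees), then the shift along the tool's x, y, z in fractions of the full range, 1 being 750 mm, then the opening, from -1 (shut) to 1 (fully open). A call has 1 to 8 rows; each row is the pose to reach, as a shift and turn from the pose commanded when the call began, along the tool's axes at that moment; what a row does not reach only later rows make up. A row lasts 1/8 s, in which the tool goes at most 62.5 mm and 10.7 degrees, less where a joint would pass 70% of its speed; a pose out of reach is approached as far as the arm can. A call with a gripper value outside its range is refused whole. The fingers move at their own pace and stop on an object; "grip_force" is the grip in N (left out, the last holds). Time passes only in rows, so rows that repeat a pose let the fingers close. It gives the time, the measured TCP pose, the force, the opening and the grip force at its end, in the units of the state.
- ctrl.get_state(): the state, without advancing time (a new reading comes with each control period).
- ctrl.read_camera(name): name is "side" or "top" or "wrist"; returns a dict with "color" (400x640x3 uint8, red, green, blue), "fx", "fy", "cx", "cy" (pixels), "extrinsics" (4x4, takes a point from world to camera coordinates). Camera axes: x right, y down, z forward; pixel columns grow to the right and rows downward; lengths in m; the calibration is good to about 2 mm. The wrist camera is an equidistant fisheye: a pixel r from the principal point sees the ray r / f radians off the axis. A picture is of the moment at which its call begins. There is no depth.
- ctrl.sign_off(): hands the job in; it is judged then, once.
Trained networks look in a picture, given as the dict that the camera call returned (one of the last four; its "shot" number tells which), for a name from the list of things; names that differ only in an ending like _2 or _b are one class to them, and where a whole thing is asked for, a point or a joint stands for the part that bears it (a point fixed in the world has none). Each returns a list of dicts, best first, with "p" (0 to 1); they miss things now and then, are a little off and sometimes report something else, mostly with a low value. They report only what shows in the picture. A call takes as long as a camera call. They do not tell look-alikes from the thing itself.
- ctrl.look_for(picture, target): "position" ([x, y, z] in m, in the coordinates of the camera as it stood for that picture, good to about 4 mm: the middle of the surface that is visible of it).
The state is a dict: "time": time; "qpos": joint angles; "dq": joint speeds; "joint_efforts": joint torques, N m; "eef_pos": TCP position; "tcp_rot": TCP orientation; "contact_force": force on the tool from outside, world axes, zero at the start; "wrist_torque": the same for the moment, N m; "opening": opening from 0.0 (shut) to 1.0 (fully open); "finger_force": force on a finger pad.
Only numpy, scipy, OpenCV 4.12 (cv2) and the standard library are available. Lean on these libraries where they do the work, as an engineer would, in place of code of your own. Each camera call takes 0.05 s, during which the arm holds its last target. There are 200 camera calls.

## Working session

There is one attempt and no reset: what is moved stays moved. The work goes in short steps, Python scripts to look and compute and a tool call to move; the robot and the scene stay as the last step left them, time stands still between calls to the robot, and variables do not carry over. Pictures are saved under pics/ and viewed, at most 14 in all, crops included, and the job is handed in when it is done.

Besides the shell and the picture viewer there is one more tool, called after ">>>" in YAML: its name, and indented under it one key for each argument. send_rows: Moves the arm, as the interface text tells. Its arguments: {"type":"object","properties":{"rows":{"type":"string"},"grip_force":{"type":"number"}},"required":["rows"]}

```bash
mkdir -p pics; cat > h.py <<'E'
import numpy as np, cv2
from plant import ctrl
names=["objective_small","objective_medium","objective_large","cup_small","cup_medium","cup_large","eyepiece_a","filter_cube_a"]
def snap(cam,fn=None):
    p=ctrl.read_camera(cam)
    if fn: cv2.imwrite('pics/'+fn,cv2.cvtColor(p['color'],cv2.COLOR_RGB2BGR))
    return p
def world(p,c):
    E=np.array(p['extrinsics']); return E[:3,:3].T@(np.array(c)-E[:3,3])
def find(p,n,k=4,pm=0.1):
    return [(round(d['p'],2),world(p,d['position'])) for d in ctrl.look_for(p,n)[:k] if d['p']>pm]
E
python3 - <<'E'
from h import *
np.set_printoptions(precision=4,suppress=True)
for cam in ['top','side']:
    p=snap(cam,cam+'0.png'); print(cam,p['fx'],p['cx'],p['cy']);print(p['extrinsics'])
    for n in names:
        for a,w in find(p,n): print(n,a,w)
s=ctrl.get_state();print(s['time'],s['eef_pos'],s['tcp_rot'],s['opening'],ctrl.nose_length)
E
```

```text
top 446.3868946774485 311.44192737406183 205.55054859508527
[[ 0.0233 -0.9997 -0.0097 -0.003 ]
 [-0.9896 -0.0217 -0.1424  0.5595]
 [ 0.1421  0.013  -0.9898  0.979 ]
 [ 0.      0.      0.      1.    ]]
objective_small 0.47 [0.6078 0.1161 0.0429]
objective_small 0.27 [ 0.4313 -0.0079  0.0645]
objective_medium 0.83 [0.6645 0.2645 0.0507]
objective_medium 0.57 [0.5897 0.2733 0.0527]
objective_large 0.64 [ 0.4321 -0.0089  0.0655]
objective_large 0.16 [ 0.5997 -0.0113  0.0409]
cup_small 0.72 [ 0.4391 -0.1314  0.0034]
cup_medium 0.55 [ 0.5995 -0.1412  0.0084]
cup_large 0.76 [0.4369 0.2843 0.0048]
cup_large 0.74 [ 0.4602 -0.2655  0.0438]
cup_large 0.6 [ 0.4399 -0.1328  0.0028]
eyepiece_a 0.74 [ 0.6154 -0.2752  0.0451]
eyepiece_a 0.7 [ 0.4605 -0.2677  0.0412]
filter_cube_a 0.85 [0.4357 0.1314 0.0305]
filter_cube_a 0.7 [ 0.5963 -0.0115  0.0418]
side 480.8645544092595 311.9935989147203 197.4617447264022
[[-0.9983 -0.0571 -0.0155  0.5379]
 [-0.0232  0.6193 -0.7848  0.0401]
 [ 0.0544 -0.783  -0.6196  0.9112]
 [ 0.      0.      0.      1.    ]]
objective_small 0.83 [0.6101 0.1268 0.0293]
objective_small 0.7 [0.4385 0.286  0.0076]
objective_medium 0.68 [0.668  0.2799 0.0544]
objective_medium 0.66 [0.5857 0.2917 0.046 ]
objective_large 0.71 [0.4362 0.0127 0.0457]
cup_small 0.73 [0.586  0.294  0.0441]
cup_small 0.59 [ 0.4316 -0.1356  0.0063]
cup_medium 0.86 [ 0.5962 -0.135   0.0075]
cup_large 0.98 [0.4368 0.288  0.0101]
eyepiece_a 0.89 [ 0.6161 -0.2696  0.038 ]
eyepiece_a 0.82 [ 0.463  -0.2515  0.0385]
filter_cube_a 0.71 [0.4354 0.1424 0.0326]
filter_cube_a 0.56 [0.5964 0.0009 0.0335]
0.9 [ 0.2333 -0.6334  0.2534] [0.9845 0.1755 0.     0.    ] 0.9955399704543 0.022
```

View pics/top0.png

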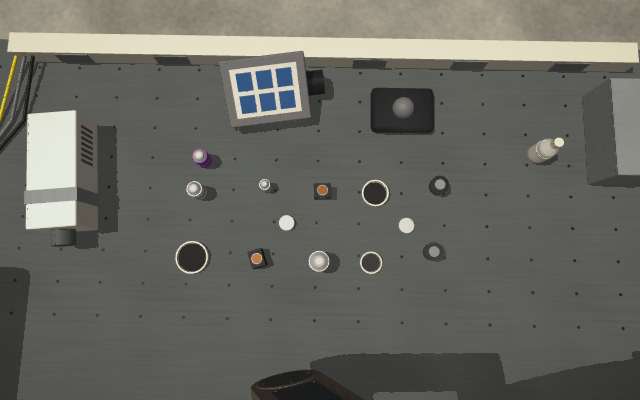

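View pics/side0.png

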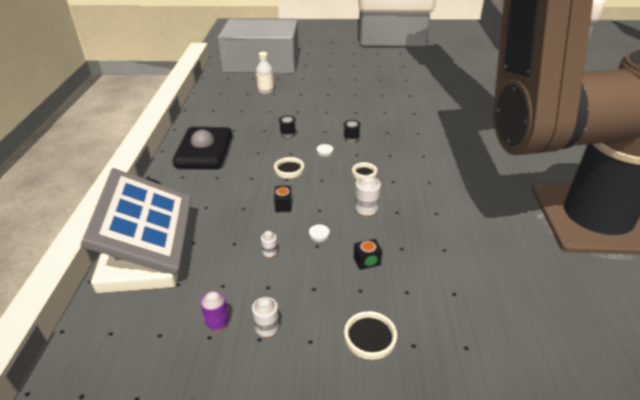

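The top picture shows, by pixel: small objective (265,184), white medium (194,189), purple decoy (200,157), large (319,261), cups small (371,262), medium (375,193) and large (192,257). The white discs at (287,222) and (406,225) are not needed. The side view agrees with this layout. I'll move above the small objective with yaw 0, so the fingers close along world y.

The rows are not in the units I measure in: shifts go in shares of 750 mm and turns go in shares of 360 degrees. I convert before sending: 612 mm / 750 = 0.816, -577 mm / 750 = -0.7693, 20.2 degrees / 360 = 0.0561.

>>> send_rows:
  rows: "0 0 0.0561 0.816 -0.7693 0 1;0 0 0.0561 0.816 -0.7693 0 1;0 0 0.0561 0.816 -0.7693 0 1;0 0 0.0561 0.816 -0.7693 0 1;0 0 0.0561 0.816 -0.7693 0 1;0 0 0.0561 0.816 -0.7693 0 1;0 0 0.0561 0.816 -0.7693 0 1;0 0 0.0561 0.816 -0.7693 0 1"
  grip_force: 30

```text
time: 1.9
eef_pos: [0.4568, -0.184, 0.2538]
tcp_rot: [1.0, -0.0, 0.001, 0.0]
contact_force: [1.3, 0.4, 0.6]
opening: 0.998
finger_force: 0.0
```

```bash
cat >> h.py <<'E'
from scipy.spatial.transform import Rotation as R
np.set_printoptions(precision=4,suppress=True)
def go(*pts,yaw=0):
    "turn and shift (tool axes) to world points at this yaw, tool down"
    s=ctrl.get_state(); T=R.from_quat(s['tcp_rot']); p=np.array(s['eef_pos'])
    G=R.from_euler('z',yaw)*R.from_quat([1,0,0,0])
    print('t',s['time'],'at',p,'open',round(s['opening'],3),'F',np.array(s['contact_force']),'ff',s['finger_force'])
    for q in pts: print('turn',(T.inv()*G).as_rotvec(True).round(1),'shift',(T.inv().apply(np.array(q)-p)*1000).round(1))
E
python3 - <<'E'
from h import *
go((.608,.12,.25))
E
```

```text
t 1.9 at [ 0.4568 -0.184   0.2538] open 0.998 F [1.2708 0.4481 0.5819] ff 0.0
turn [ 0.  -0.1 -0. ] shift [ 151.2 -304.     3.8]
```

```bash
python3 - <<'E'
from h import *
p=snap('wrist','w1.png'); print(p['fx'],p['cx'],p['cy'],p['extrinsics'])
for n in names[:6]:
    for a,w in find(p,n): print(n,a,w)
E
```

```text
309.70691628693146 321.39515600524226 197.48207976161913 [[-0.0004 -1.     -0.0002 -0.1846]
 [-0.9536  0.0004  0.3012  0.398 ]
 [-0.3012  0.0003 -0.9536  0.5188]
 [ 0.      0.      0.      1.    ]]
objective_small 0.89 [0.6067 0.1088 0.0347]
objective_small 0.64 [0.4422 0.2901 0.0017]
objective_medium 0.74 [0.5915 0.2661 0.0373]
objective_large 0.91 [ 0.4417 -0.017   0.0659]
cup_small 0.94 [ 0.4334 -0.1279  0.0024]
cup_small 0.69 [ 0.5999 -0.1349  0.0021]
cup_medium 0.69 [ 0.5979 -0.135   0.0014]
cup_large 0.58 [ 0.4414  0.289  -0.0018]
```

Converted, -304 mm / 750 = -0.4053, 151 mm / 750 = 0.2013.

>>> send_rows:
  rows: "0 0 0 0.2013 -0.4053 0 1;0 0 0 0.2013 -0.4053 0 1;0 0 0 0.2013 -0.4053 0 1;0 0 0 0.2013 -0.4053 0 1;0 0 0 0.2013 -0.4053 0 1;0 0 0 0.2013 -0.4053 0 1;0 0 0 0.2013 -0.4053 0 1"

```text
time: 3.12
eef_pos: [0.6078, 0.1179, 0.2528]
tcp_rot: [1.0, 0.0, -0.0, 0.0]
contact_force: [-0.8, -0.1, 0.1]
opening: 0.998
finger_force: 0.0
```

```bash
python3 - <<'E'
from h import *
go((.608,.12,.25))
p=snap('wrist','w2.png'); print(p['extrinsics'])
for n in names[:6]:
    for a,w in find(p,n): print(n,a,w)
E
```

```text
t 3.125 at [0.6078 0.1179 0.2528] open 0.998 F [-0.8299 -0.1356  0.1267] ff 0.0
turn [0. 0. 0.] shift [ 0.2 -2.1  2.8]
[[ 0.0001 -1.     -0.0007  0.1172]
 [-0.953  -0.0003  0.303   0.5415]
 [-0.303   0.0007 -0.953   0.5641]
 [ 0.      0.      0.      1.    ]]
objective_small 0.67 [0.612  0.116  0.0403]
objective_medium 0.97 [0.6696 0.2635 0.0529]
objective_medium 0.88 [0.5953 0.2713 0.0488]
objective_large 0.79 [0.4431 0.006  0.0553]
cup_small 0.84 [ 0.4326 -0.1283  0.0063]
cup_medium 0.68 [ 0.5982 -0.1351  0.003 ]
cup_large 0.68 [0.4579 0.3097 0.0014]
```

View pics/w1.png

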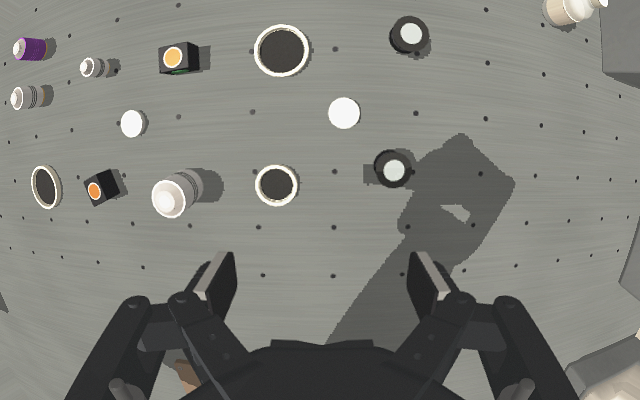

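View pics/w2.png

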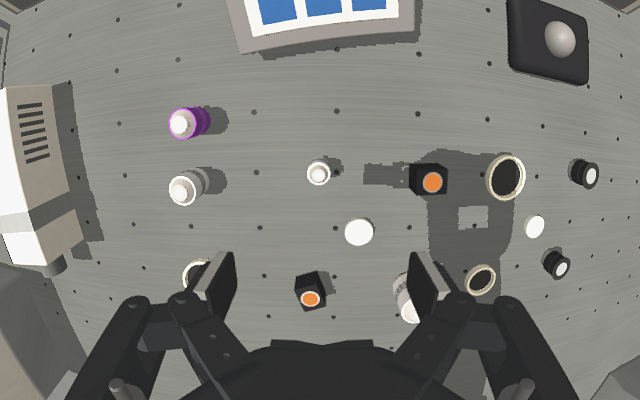

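w1 shows the small cup at (277,185), medium cup (282,50), large cup (46,187), and the large objective's nose at about (168,200). w2 shows the small nose at (318,172), the medium at (183,190), the purple decoy at (182,124) and the medium cup at (506,177). I'll triangulate the noses and rims from these.

```bash
cat >> h.py <<'E'
from scipy.optimize import least_squares
def proj(p,X):
    E=np.array(p['extrinsics']); c=E[:3,:3]@X+E[:3,3]
    if p.get('fish'):
        r=np.hypot(c[0],c[1]); th=np.arctan2(r,c[2]); return np.array([p['cx'],p['cy']])+p['fx']*th*c[:2]/r
    return np.array([p['cx']+p['fx']*c[0]/c[2],p['cy']+p['fy']*c[1]/c[2]])
def tri(obs):
    f=lambda X:np.concatenate([(proj(p,X)-u) for p,u in obs])
    s=least_squares(f,[.5,0,.03]); return s.x,np.abs(s.fun).max()
def blob(p,u,w=16,thr=200):
    "centre of the brightest patch nearest u: fitted by min enclosing of its hull"
    g=cv2.cvtColor(p['color'],cv2.COLOR_RGB2GRAY); x,y=map(int,u)
    x0,y0=max(x-w,0),max(y-w,0); m=(g[y0:y+w,x0:x+w]>thr).astype(np.uint8)
    cs,_=cv2.findContours(m,cv2.RETR_EXTERNAL,cv2.CHAIN_APPROX_NONE); c=max(cs,key=len)
    e=cv2.fitEllipse(c); return np.array(e[0])+[x0,y0],e[1]
E
python3 - <<'E'
from h import *
import json
top=snap('top'); side=snap('side')
def old(fn,E):
    im=cv2.cvtColor(cv2.imread('pics/'+fn),cv2.COLOR_BGR2RGB)
    return dict(color=im,fx=309.707,fy=309.707,cx=321.395,cy=197.482,extrinsics=E,fish=1)
w1=old('w1.png',[[-0.0004,-1,-.0002,-.1846],[-.9536,.0004,.3012,.398],[-.3012,.0003,-.9536,.5188],[0,0,0,1]])
w2=old('w2.png',[[.0001,-1,-.0007,.1172],[-.953,-.0003,.303,.5415],[-.303,.0007,-.953,.5641],[0,0,0,1]])
O={'small':[(w2,(318,173),10,225),(top,(265,184),7,190)],
'medium':[(w2,(183,190),14,235),(top,(194,188),8,190)],
'large':[(w1,(167,201),18,235),(top,(319,261),11,190)],
'cup_s':[(w1,(277,185),26,200),(w2,(480,280),24,170),(top,(371,262),14,170)],
'cup_m':[(w1,(282,50),34,200),(w2,(506,177),28,170),(top,(375,193),16,170)],
'cup_l':[(w1,(46,187),28,190),(top,(192,257),20,170)]}
for n,l in O.items():
    ob=[]
    for p,u,w,t in l:
        c,a=blob(p,u,w,t); ob.append((p,c)); print(n,c.round(1),np.round(a,1))
    print('   ',*tri(ob))
E
```

```text
small [316.7 172.2] [16.7 19.9]Traceback (most recent call last):
  File "<stdin>", line 18, in <module>
  File "h.py", line 33, in blob
    cs,_=cv2.findContours(m,cv2.RETR_EXTERNAL,cv2.CHAIN_APPROX_NONE); c=max(cs,key=len)
                                                                        ~~~^^^^^^^^^^^^
ValueError: max() iterable argument is empty
```

```bash
cat > m.py <<'E'
from h import *
def old(fn,E,fish=1,**k):
    im=cv2.cvtColor(cv2.imread('pics/'+fn),cv2.COLOR_BGR2RGB)
    return dict(dict(color=im,fx=309.707,fy=309.707,cx=321.395,cy=197.482,extrinsics=E,fish=fish),**k)
w1=old('w1.png',[[-0.0004,-1,-.0002,-.1846],[-.9536,.0004,.3012,.398],[-.3012,.0003,-.9536,.5188],[0,0,0,1]])
w2=old('w2.png',[[.0001,-1,-.0007,.1172],[-.953,-.0003,.303,.5415],[-.303,.0007,-.953,.5641],[0,0,0,1]])
top=old('top0.png',[[.0233,-.9997,-.0097,-.003],[-.9896,-.0217,-.1424,.5595],[.1421,.013,-.9898,.979],[0,0,0,1]],0,fx=446.387,fy=446.387,cx=311.442,cy=205.55)
O={'small':[(w2,(318,173),10,225),(top,(265,184),7,170)],
'medium':[(w2,(183,190),14,235),(top,(194,188),8,170)],
'large':[(w1,(167,201),18,235),(top,(319,261),11,170)],
'cup_s':[(w1,(277,185),26,200),(w2,(480,280),24,150),(top,(371,262),14,150)],
'cup_m':[(w1,(282,50),34,200),(w2,(506,177),28,150),(top,(375,193),16,150)],
'cup_l':[(w1,(46,187),28,190),(top,(192,257),20,150)]}
for n,l in O.items():
    ob=[]
    for p,u,w,t in l:
        try: c,a=blob(p,u,w,t); ob.append((p,c)); print(n,c.round(1),np.round(a,1))
        except Exception as e: print(n,'fail',u)
    print('   ',*tri(ob))
E
python3 m.py
```

```text
small [316.7 172.2] [16.7 19.9]
small [263.3 182.3] [5.1 6.5]
    [0.6106 0.1222 0.0418] 0.2780585431702889
medium [182.1 190.1] [24.1 27.2]
medium [193.8 188.8] [12.7 14.5]
    [0.5921 0.2808 0.0471] 0.7101687344672882
large [168.3 199.2] [30.2 34.7]
large [318.4 260.5] [18.8 19.6]
    [ 0.4352 -0.0084  0.0632] 0.17189468209312508
cup_s [275.5 185.1] [40.  41.6]
cup_s [480.7 279.7] [25.  32.8]
cup_s [370.6 262.2] [21.  21.7]
    [ 0.4361 -0.1287  0.0078] 0.7025313054883782
cup_m [280.6  50.1] [51.2 54.4]
cup_m [506.7 177.3] [36.1 45.5]
cup_m [374.8 192.5] [25.5 26.2]
    [ 0.5996 -0.1378  0.0086] 0.5625899031384165
cup_l [ 43.5 187. ] [23.2 43.3]
cup_l [191.1 256.9] [31.2 32.4]
    [0.4388 0.2865 0.0107] 0.5902568085447228
```

Heights and positions agree with the text: noses at about 42, 47 and 63 mm at the bevel, rims at about 8–11 mm. I'll go down partway over the small objective and check again.

Converted, 140 mm / 750 = 0.1867, 120 mm / 750 = 0.16.

>>> send_rows:
  rows: "0 0 0 0.004 -0.004 0.08 1;0 0 0 0.004 -0.004 0.16 1;0 0 0 0.004 -0.004 0.1867 1;0 0 0 0.004 -0.004 0.1867 1"

```text
time: 4.08
eef_pos: [0.6095, 0.1211, 0.1125]
tcp_rot: [1.0, 0.0, -0.001, 0.0]
contact_force: [0.5, 0.7, 0.1]
opening: 1.0
finger_force: 0.0
```

```bash
python3 - <<'E'
from h import *
go((.611,.121,.036))
p=snap('wrist','w3.png')
for a,w in find(p,'objective_small'): print(a,w)
p['fish']=1; print(proj(p,np.array([.611,.121,.048])),proj(p,np.array([.611,.121,.0])),p['extrinsics'])
E
```

```text
t 4.075 at [0.6095 0.1211 0.1125] open 1.0 F [0.4761 0.6929 0.1418] ff 0.0
turn [0.  0.1 0. ] shift [ 1.7  0.1 76.4]
0.81 [0.6159 0.1186 0.0389]
[320.2504 224.9529] [320.5129 201.4711] [[-0.0003 -1.     -0.0009  0.1205]
 [-0.9524  0.      0.3047  0.5851]
 [-0.3047  0.0009 -0.9524  0.4318]
 [ 0.      0.      0.      1.    ]]
```

View pics/w3.png

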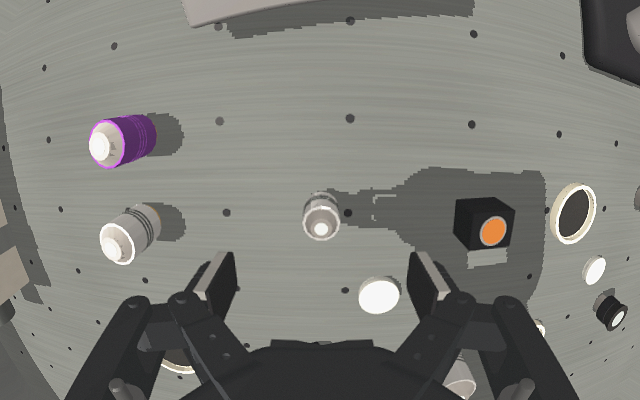

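w3 shows the small objective centred between the pads, with its nose at (321,229), so I'm going straight down to grip it.

Converted, 76 mm / 750 = 0.1013, 70 mm / 750 = 0.0933.

>>> send_rows:
  rows: "0 0 0 0 0 0.0533 1;0 0 0 0 0 0.0933 1;0 0 0 0 0 0.1013 1;0 0 0 0 0 0.1013 1;0 0 0 0 0 0.1013 -1;0 0 0 0 0 0.1013 -1;0 0 0 0 0 0.1013 -1;0 0 0 0 0 0.1013 -1"
  grip_force: 30

```text
time: 5.18
eef_pos: [0.6104, 0.1213, 0.038]
tcp_rot: [1.0, 0.0, 0.0, -0.0]
contact_force: [-1.0, 0.6, 2.0]
opening: 0.292
finger_force: 29.4
```

Converted, -100 mm / 750 = -0.1333, -60 mm / 750 = -0.08.

>>> send_rows:
  rows: "0 0 0 0 0 0 -1;0 0 0 0 0 0 -1;0 0 0 0 0 -0.0267 -1;0 0 0 0 0 -0.08 -1;0 0 0 0 0 -0.1333 -1;0 0 0 0 0 -0.1333 -1"

```text
time: 5.92
eef_pos: [0.6128, 0.1213, 0.1425]
tcp_rot: [1.0, 0.0, 0.005, -0.0]
contact_force: [0.7, -0.2, -1.1]
opening: 0.292
finger_force: 29.6
```

```bash
python3 - <<'E'
from h import *
go((.436,-.131,.136),(.436,-.131,.041))
p=snap('wrist','w4.png')
E
```

```text
t 5.925 at [0.6128 0.1213 0.1425] open 0.292 F [ 0.6704 -0.246  -1.1288] ff 29.586312174797058
turn [-0.  -0.5  0. ] shift [-176.9  252.3    4.8]
turn [-0.  -0.5  0. ] shift [-177.8  252.3   99.8]
```

View pics/w4.png

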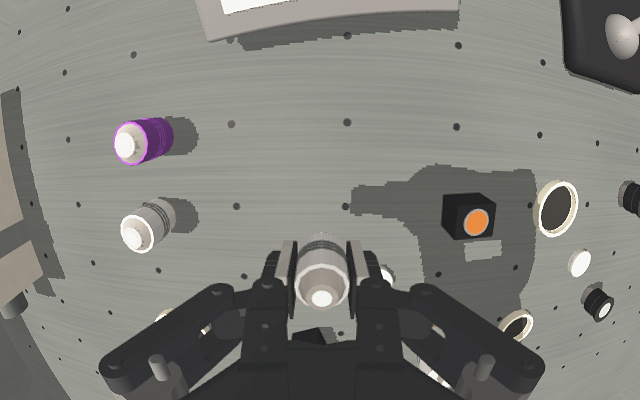

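The small objective is held upright, at (321,270) in w4. Next it goes over the small cup.

Converted, 251 mm / 750 = 0.3347, -174 mm / 750 = -0.232.

>>> send_rows:
  rows: "0 0 0 -0.04 0.0533 -0.0267 -1;0 0 0 -0.232 0.3347 -0.0267 -1;0 0 0 -0.232 0.3347 -0.0267 -1;0 0 0 -0.232 0.3347 -0.0267 -1;0 0 0 -0.232 0.3347 -0.0267 -1;0 0 0 -0.232 0.3347 -0.0267 -1;0 0 0 -0.232 0.3347 -0.0133 -1;0 0 0 -0.232 0.3347 0 -1"

```text
time: 6.98
eef_pos: [0.4362, -0.1286, 0.1359]
tcp_rot: [1.0, 0.001, -0.001, -0.001]
contact_force: [-0.4, 0.4, -0.6]
opening: 0.292
finger_force: 29.8
```

Converted, 60 mm / 750 = 0.08, 50 mm / 750 = 0.0667.

>>> send_rows:
  rows: "0 0 0 0 0 0.04 -1;0 0 0 0 0 0.0667 -1;0 0 0 0 0 0.08 -1;0 0 0 0 0 0.08 -1;0 0 0 0 0 0.08 -1"

```text
time: 7.6
eef_pos: [0.4369, -0.1298, 0.078]
tcp_rot: [1.0, 0.0, 0.001, 0.0]
contact_force: [-0.4, 0.4, 0.3]
opening: 0.289
finger_force: 29.8
```

```bash
python3 - <<'E'
from h import *
go((.436,-.130,.042))
p=snap('wrist','w5.png')
for a,w in find(p,'cup_small')+find(p,'objective_small'): print(a,w)
p=snap('side','s5.png')
for a,w in find(p,'cup_small')+find(p,'objective_small'): print(a,w)
E
```

```text
t 7.6 at [ 0.4369 -0.1298  0.078 ] open 0.289 F [-0.4012  0.4317  0.2618] ff 29.825181663036346
turn [ 0.  -0.1  0.1] shift [-0.9  0.2 36. ]
0.69 [ 0.5763 -0.1355  0.0027]
0.61 [ 0.4383 -0.1259  0.0064]
0.8 [ 0.4458 -0.1322  0.08  ]
0.59 [ 0.4359 -0.1344  0.0074]
```

View pics/w5.png

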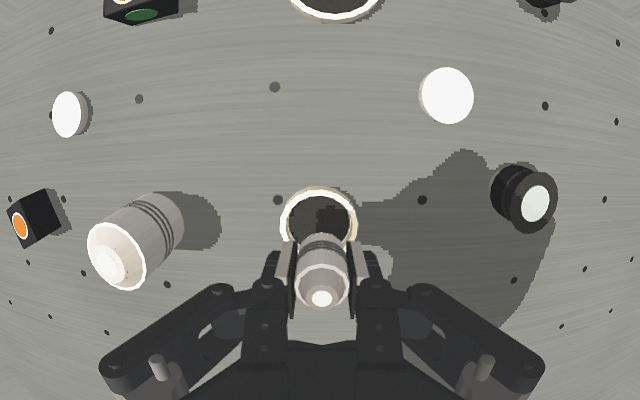

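w5 shows the cup rim centred at about (318,222) and the objective in line at (321,270). The cup is roughly 2 mm to +y of it. Lowering gently.

Converted, 35 mm / 750 = 0.0467, 34 mm / 750 = 0.0453.

>>> send_rows:
  rows: "0 0 0 -0.0013 -0.0027 0.02 -1;0 0 0 -0.0013 -0.0027 0.0347 -1;0 0 0 -0.0013 -0.0027 0.0413 -1;0 0 0 -0.0013 -0.0027 0.044 -1;0 0 0 -0.0013 -0.0027 0.0453 -1;0 0 0 -0.0013 -0.0027 0.0467 -1;0 0 0 -0.0013 -0.0027 0.0467 -1;0 0 0 -0.0013 -0.0027 0.0467 -1"

```text
time: 8.9
eef_pos: [0.4352, -0.1279, 0.0425]
tcp_rot: [1.0, 0.0, 0.0, 0.0]
contact_force: [-0.9, 0.7, -0.6]
opening: 0.287
finger_force: 29.8
```

Converted, 1 mm / 750 = 0.0013, 0.5 mm / 750 = 0.0007.

>>> send_rows:
  rows: "0 0 0 0 0 0.0007 -1;0 0 0 0 0 0.0013 -1;0 0 0 0 0 0.0013 -1"

```text
time: 9.28
eef_pos: [0.4354, -0.1279, 0.0419]
tcp_rot: [1.0, 0.0, -0.0, -0.0]
contact_force: [-1.9, 0.6, 5.1]
opening: 0.293
finger_force: 30.3
```

It has touched down with 5 N. Releasing slowly, then rising.

>>> send_rows:
  rows: "0 0 0 0 0 0 -0.3;0 0 0 0 0 0 -0.1;0 0 0 0 0 0 0.3;0 0 0 0 0 0 0.5;0 0 0 0 0 -0.0267 0.5;0 0 0 0 0 -0.08 0.5;0 0 0 0 0 -0.1467 0.8;0 0 0 0 0 -0.1867 1"

```text
time: 10.28
eef_pos: [0.4359, -0.1282, 0.1841]
tcp_rot: [1.0, 0.0, 0.002, 0.001]
contact_force: [0.7, 0.2, -0.3]
opening: 1.0
finger_force: 0.0
```

```bash
python3 - <<'E'
from h import *
go((.592,.280,.2))
p=snap('wrist','w6.png')
for a,w in find(p,'objective_small'): print(a,w)
E
```

```text
t 10.275 at [ 0.4359 -0.1282  0.1841] open 1.0 F [ 0.7216  0.2368 -0.3009] ff 0.0
turn [ 0.1 -0.2  0. ] shift [ 156.3 -408.2  -16.2]
0.98 [ 0.4393 -0.132   0.0428]
```

View pics/w6.png

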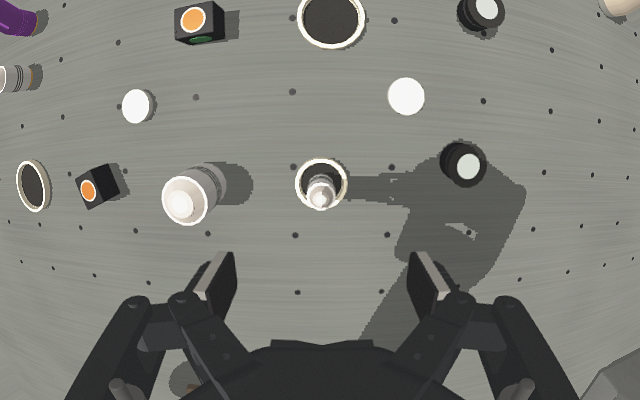

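w6 shows the small objective standing upright in its cup at (320,190). Now the medium one.

Converted, -408 mm / 750 = -0.544, 155 mm / 750 = 0.2067.

>>> send_rows:
  rows: "0 0 0 0.2067 -0.544 -0.0133 1;0 0 0 0.2067 -0.544 -0.0133 1;0 0 0 0.2067 -0.544 -0.0133 1;0 0 0 0.2067 -0.544 -0.0133 1;0 0 0 0.2067 -0.544 -0.0133 1;0 0 0 0.2067 -0.544 -0.0133 1;0 0 0 0.2067 -0.544 0 1;0 0 0 0.2067 -0.544 0.0533 1"

```text
time: 11.38
eef_pos: [0.5921, 0.2846, 0.142]
tcp_rot: [1.0, 0.002, 0.003, -0.001]
contact_force: [-0.3, -0.6, -0.5]
opening: 1.0
finger_force: 0.0
```

>>> send_rows:
  rows: "0 0 0 0 0 0.02 1;0 0 0 0 0 0.02 1"

```text
time: 11.62
eef_pos: [0.5884, 0.2792, 0.1234]
tcp_rot: [1.0, -0.0, -0.003, 0.001]
contact_force: [0.3, -0.2, -0.8]
opening: 0.998
finger_force: 0.0
```

```bash
python3 - <<'E'
from h import *
go((.591,.280,.042))
p=snap('wrist','w7.png')
for a,w in find(p,'objective_medium'): print(a,w)
p['fish']=1
for z in (0,.06): print(proj(p,np.array([.591,.28,z])))
E
```

```text
t 11.625 at [0.5884 0.2792 0.1234] open 0.998 F [ 0.3371 -0.2134 -0.7826] ff 0.0
turn [ 0.1  0.3 -0. ] shift [ 3.  -0.9 81.4]
0.91 [0.6712 0.2744 0.0589]
0.66 [0.5986 0.2808 0.0512]
[319.2638 195.553 ]
[318.7207 223.6972]
```

View pics/w7.png

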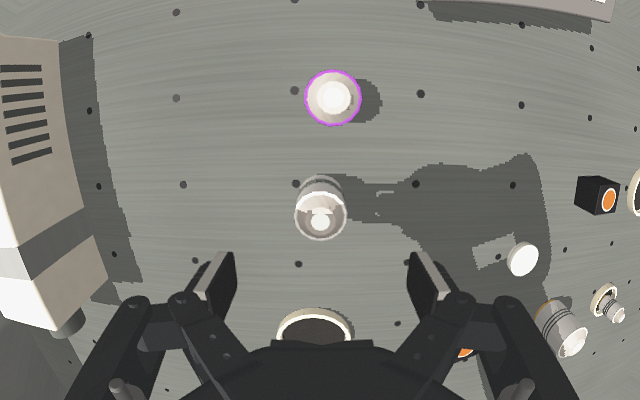

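w7 shows the medium objective centred at (320,221), with the purple one clear of it at (333,97). Descending to grip.

Converted, 82 mm / 750 = 0.1093, 74 mm / 750 = 0.0987.

>>> send_rows:
  rows: "0 0 0 0.0027 -0.0013 0.0533 1;0 0 0 0.0027 -0.0013 0.0987 1;0 0 0 0.0027 -0.0013 0.1093 1;0 0 0 0.0027 -0.0013 0.1093 1;0 0 0 0.0027 -0.0013 0.1093 -1;0 0 0 0.0027 -0.0013 0.1093 -1;0 0 0 0.0027 -0.0013 0.1093 -1;0 0 0 0.0027 -0.0013 0.1093 -1"
  grip_force: 40

```text
time: 12.72
eef_pos: [0.5928, 0.2814, 0.0457]
tcp_rot: [1.0, 0.0, 0.001, -0.0]
contact_force: [-0.5, -1.8, 5.9]
opening: 0.407
finger_force: 40.3
```

>>> send_rows:
  rows: "0 0 0 0 0 0 -1;0 0 0 0 0 0 -1"

```text
time: 12.98
eef_pos: [0.5929, 0.2814, 0.0457]
tcp_rot: [1.0, 0.0, 0.001, -0.0]
contact_force: [-1.1, -0.4, 5.6]
opening: 0.409
finger_force: 40.3
```

Converted, -120 mm / 750 = -0.16, -60 mm / 750 = -0.08.

>>> send_rows:
  rows: "0 0 0 0 0 -0.0267 -1;0 0 0 0 0 -0.08 -1;0 0 0 0 0 -0.16 -1;0 0 0 0 0 -0.16 -1;0 0 0 0 0 -0.16 -1"

```text
time: 13.6
eef_pos: [0.5914, 0.2811, 0.1642]
tcp_rot: [1.0, 0.0, -0.0, 0.0]
contact_force: [-1.2, 0.2, -1.9]
opening: 0.412
finger_force: 40.2
```

```bash
python3 - <<'E'
from h import *
go((.599,-.137,.16))
E
```

```text
t 13.6 at [0.5914 0.2811 0.1642] open 0.412 F [-1.1642  0.2069 -1.8901] ff 40.230626463890076
turn [0. 0. 0.] shift [  7.4 418.1   4.2]
```

>>> send_rows:
  rows: "0 0 0 0.0013 0.04 0 -1;0 0 0 0.0107 0.5573 0 -1;0 0 0 0.0107 0.5573 0 -1;0 0 0 0.0107 0.5573 0 -1;0 0 0 0.0107 0.5573 0 -1;0 0 0 0.0107 0.5573 0 -1;0 0 0 0.0107 0.5573 0 -1;0 0 0 0.0107 0.5573 0 -1"

```text
time: 14.6
eef_pos: [0.5984, -0.14, 0.1616]
tcp_rot: [1.0, -0.002, -0.002, -0.001]
contact_force: [-1.0, 1.1, -1.4]
opening: 0.406
finger_force: 40.5
```

Converted, 75 mm / 750 = 0.1, 70 mm / 750 = 0.0933.

>>> send_rows:
  rows: "0 0 0 0 0 0 -1;0 0 0 0 0 0.0533 -1;0 0 0 0 0 0.0933 -1;0 0 0 0 0 0.1 -1;0 0 0 0 0 0.1 -1;0 0 0 0 0 0.1 -1"

```text
time: 15.35
eef_pos: [0.6013, -0.1366, 0.0912]
tcp_rot: [1.0, 0.001, 0.001, 0.001]
contact_force: [0.0, 0.1, -1.9]
opening: 0.41
finger_force: 40.5
```

```bash
python3 - <<'E'
from h import *
go((.599,-.137,.0497))
p=snap('wrist','w8.png')
for a,w in find(p,'cup_medium')+find(p,'objective_medium'): print(a,w)
p['fish']=1
print(proj(p,np.array([.5996,-.137,.012])))
E
```

```text
t 15.35 at [ 0.6013 -0.1366  0.0912] open 0.41 F [ 0.0237  0.0755 -1.8933] ff 40.48464596271515
turn [ 0.1 -0.2  0.1] shift [-2.4  0.3 41.4]
0.75 [ 0.6084 -0.137   0.0031]
0.95 [ 0.6146 -0.1379  0.0938]
[320.7152 221.5632]
```

View pics/w8.png

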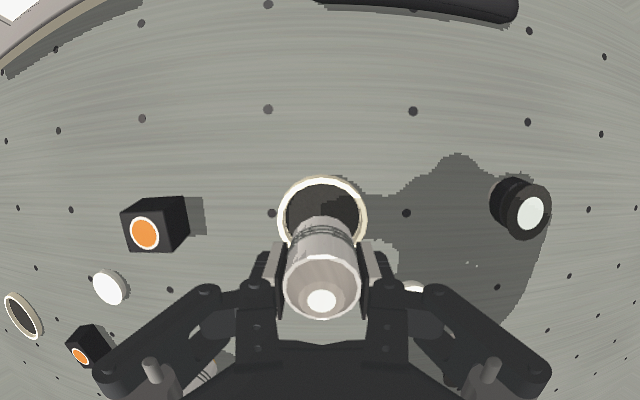

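w8 shows the medium cup rim centred at (322,218), as predicted, with the objective directly in line. Lowering.

Converted, 40 mm / 750 = 0.0533, 39 mm / 750 = 0.052.

>>> send_rows:
  rows: "0 0 0 -0.0013 0 0.024 -1;0 0 0 -0.0013 0 0.04 -1;0 0 0 -0.0013 0 0.048 -1;0 0 0 -0.0013 0 0.0507 -1;0 0 0 -0.0013 0 0.052 -1;0 0 0 -0.0013 0 0.0533 -1;0 0 0 -0.0013 0 0.0533 -1;0 0 0 -0.0013 0 0.0533 -1"

```text
time: 16.5
eef_pos: [0.5994, -0.1369, 0.0498]
tcp_rot: [1.0, 0.0, 0.0, 0.0]
contact_force: [-0.0, -0.3, -1.2]
opening: 0.409
finger_force: 40.6
```

Converted, 1 mm / 750 = 0.0013, 0.5 mm / 750 = 0.0007.

>>> send_rows:
  rows: "0 0 0 0 0 0.0007 -1;0 0 0 0 0 0.0013 -1;0 0 0 0 0 0.0013 -1"

```text
time: 16.88
eef_pos: [0.5996, -0.137, 0.0497]
tcp_rot: [1.0, 0.0, 0.0, 0.0]
contact_force: [-2.8, 0.8, 6.1]
opening: 0.404
finger_force: 41.2
```

Touched down with about 6 N. Releasing and rising.

Converted, -130 mm / 750 = -0.1733, -110 mm / 750 = -0.1467.

>>> send_rows:
  rows: "0 0 0 0 0 0 -0.1;0 0 0 0 0 0 0.1;0 0 0 0 0 0 0.4;0 0 0 0 0 0 0.7;0 0 0 0 0 -0.0267 0.7;0 0 0 0 0 -0.08 0.7;0 0 0 0 0 -0.1467 1;0 0 0 0 0 -0.1733 1"

```text
time: 17.88
eef_pos: [0.6011, -0.1375, 0.1839]
tcp_rot: [1.0, 0.0, 0.004, 0.002]
contact_force: [0.7, 0.1, -0.4]
opening: 1.0
finger_force: 0.0
```

```bash
python3 - <<'E'
from h import *
go((.435,-.007,.15))
p=snap('wrist','w9.png')
for a,w in find(p,'objective_medium')+find(p,'objective_large'): print(a,w)
E
```

```text
t 17.875 at [ 0.6011 -0.1375  0.1839] open 1.0 F [ 0.669   0.0788 -0.4031] ff 0.0
turn [ 0.2 -0.4  0. ] shift [-166.3 -130.7   32.2]
0.86 [ 0.606  -0.1372  0.0556]
0.79 [0.6712 0.26   0.0372]
0.74 [ 0.4428 -0.0289  0.0246]
```

View pics/w9.png

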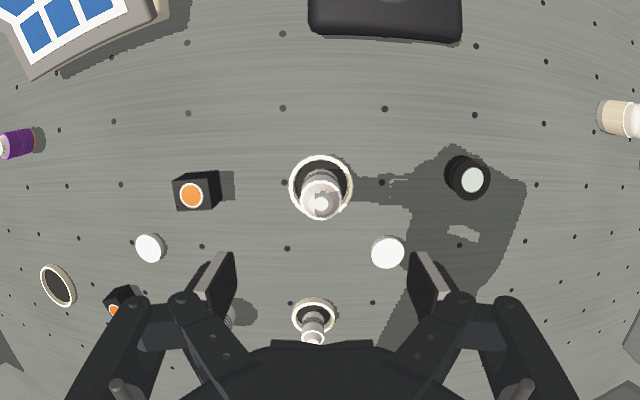

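w9 shows the medium objective upright in its cup at (320,195). Now the large one.

Converted, -165 mm / 750 = -0.22, -130 mm / 750 = -0.1733.

>>> send_rows:
  rows: "0 0 0 -0.22 -0.1733 0 1;0 0 0 -0.22 -0.1733 0 1;0 0 0 -0.22 -0.1733 0 1;0 0 0 -0.22 -0.1733 0 1;0 0 0 -0.22 -0.1733 0.0267 1;0 0 0 -0.22 -0.1733 0.04 1;0 0 0 -0.22 -0.1733 0.04 1"

```text
time: 18.9
eef_pos: [0.4329, -0.0067, 0.1463]
tcp_rot: [1.0, -0.0, -0.002, -0.001]
contact_force: [0.6, 0.2, -0.1]
opening: 1.002
finger_force: 0.0
```

```bash
python3 - <<'E'
from h import *
go((.435,-.007,.05))
p=snap('wrist','w10.png')
for a,w in find(p,'objective_large'): print(a,w)
p['fish']=1
for z in (0,.072): print(proj(p,np.array([.435,-.007,z])))
E
```

```text
t 18.9 at [ 0.4329 -0.0067  0.1463] open 1.002 F [ 0.5783  0.1825 -0.1302] ff 0.0
turn [-0.1  0.3 -0. ] shift [ 2.6  0.5 96.3]
0.87 [ 0.4454 -0.0098  0.0675]
0.54 [ 0.4665 -0.2596  0.0416]
[321.1754 188.4631]
[320.877  218.1887]
```

View pics/w10.png

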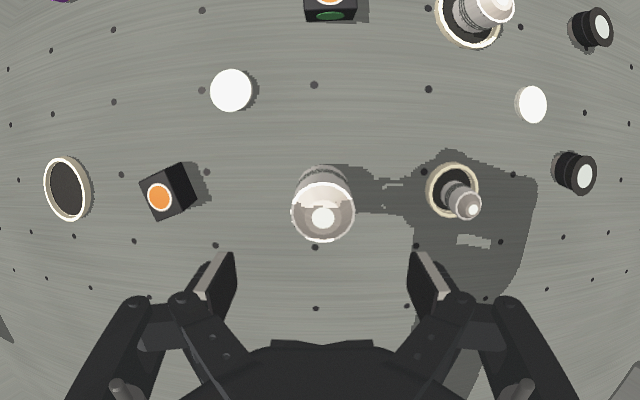

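w10 shows the large objective's nose at (323,217), about 2 mm to −y of the prediction. Descending to grip.

Converted, 97 mm / 750 = 0.1293, 80 mm / 750 = 0.1067.

>>> send_rows:
  rows: "0 0 0 0 0.0027 0.0533 1;0 0 0 0 0.0027 0.1067 1;0 0 0 0 0.0027 0.1293 1;0 0 0 0 0.0027 0.1293 1;0 0 0 0 0.0027 0.1293 -1;0 0 0 0 0.0027 0.1293 -1;0 0 0 0 0.0027 0.1293 -1;0 0 0 0 0.0027 0.1293 -1"
  grip_force: 50

```text
time: 20.0
eef_pos: [0.4354, -0.0089, 0.0529]
tcp_rot: [1.0, 0.0, 0.001, 0.0]
contact_force: [-0.8, 1.2, 6.2]
opening: 0.525
finger_force: 51.1
```

>>> send_rows:
  rows: "0 0 0 0 0 0 -1;0 0 0 0 0 0 -1"

```text
time: 20.25
eef_pos: [0.4353, -0.0089, 0.0529]
tcp_rot: [1.0, 0.0, 0.001, 0.0]
contact_force: [0.0, 1.6, 6.4]
opening: 0.526
finger_force: 51.1
```

Converted, -110 mm / 750 = -0.1467, -60 mm / 750 = -0.08.

>>> send_rows:
  rows: "0 0 0 0 0 -0.0267 -1;0 0 0 0 0 -0.08 -1;0 0 0 0 0 -0.1467 -1;0 0 0 0 0 -0.1467 -1;0 0 0 0 0 -0.1467 -1"

```text
time: 20.88
eef_pos: [0.4328, -0.0085, 0.1598]
tcp_rot: [1.0, 0.0, -0.001, -0.0]
contact_force: [-0.1, -0.3, -4.6]
opening: 0.524
finger_force: 52.4
```

```bash
python3 - <<'E'
from h import *
go((.438,.2865,.16))
E
```

```text
t 20.875 at [ 0.4328 -0.0085  0.1598] open 0.524 F [-0.1421 -0.2988 -4.6335] ff 52.38683223724365
turn [-0.   0.1  0. ] shift [   5.3 -295.    -0. ]
```

Converted, -295 mm / 750 = -0.3933, -30 mm / 750 = -0.04.

>>> send_rows:
  rows: "0 0 0 0 -0.04 0 -1;0 0 0 0.004 -0.3933 0 -1;0 0 0 0.004 -0.3933 0 -1;0 0 0 0.004 -0.3933 0 -1;0 0 0 0.004 -0.3933 0 -1;0 0 0 0.004 -0.3933 0 -1;0 0 0 0.004 -0.3933 0 -1;0 0 0 0.004 -0.3933 0 -1"

```text
time: 21.88
eef_pos: [0.4364, 0.2847, 0.1598]
tcp_rot: [1.0, -0.0, -0.001, 0.001]
contact_force: [0.6, -0.1, -3.2]
opening: 0.528
finger_force: 53.1
```

Converted, 60 mm / 750 = 0.08, 40 mm / 750 = 0.0533.

>>> send_rows:
  rows: "0 0 0 0 0 0.0533 -1;0 0 0 0 0 0.08 -1;0 0 0 0 0 0.08 -1;0 0 0 0 0 0.08 -1"

```text
time: 22.38
eef_pos: [0.4379, 0.2855, 0.1023]
tcp_rot: [1.0, -0.001, 0.001, -0.0]
contact_force: [0.1, 0.6, -3.5]
opening: 0.525
finger_force: 53.2
```

```bash
python3 - <<'E'
from h import *
go((.438,.2865,.0569))
p=snap('wrist','w11.png')
for a,w in find(p,'cup_large')+find(p,'objective_large'): print(a,w)
p['fish']=1
print(proj(p,np.array([.438,.2865,.012])))
E
```

```text
t 22.375 at [0.4379 0.2855 0.1023] open 0.525 F [ 0.0744  0.5592 -3.522 ] ff 53.18073034286499
turn [-0.  -0.1 -0.1] shift [-0.  -0.9 45.4]
0.61 [ 0.4523  0.2929 -0.0003]
0.87 [0.45   0.2856 0.114 ]
[319.0928 213.4513]
```

View pics/w11.png

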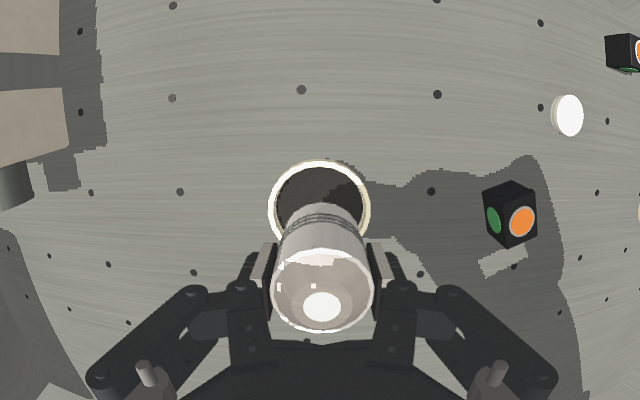

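w11 shows the large cup rim centred at about (319,211), matching the prediction, with the objective aligned. Lowering.

Converted, 44 mm / 750 = 0.0587, 43 mm / 750 = 0.0573.

>>> send_rows:
  rows: "0 0 0 0.0013 -0.0013 0.0267 -1;0 0 0 0.0013 -0.0013 0.0453 -1;0 0 0 0.0013 -0.0013 0.0533 -1;0 0 0 0.0013 -0.0013 0.056 -1;0 0 0 0.0013 -0.0013 0.0573 -1;0 0 0 0.0013 -0.0013 0.0587 -1;0 0 0 0.0013 -0.0013 0.0587 -1;0 0 0 0.0013 -0.0013 0.0587 -1"

```text
time: 23.52
eef_pos: [0.4382, 0.2872, 0.0575]
tcp_rot: [1.0, 0.0, 0.0, -0.0]
contact_force: [0.6, 0.3, -4.2]
opening: 0.524
finger_force: 53.2
```

Converted, 1 mm / 750 = 0.0013, 0.5 mm / 750 = 0.0007.

>>> send_rows:
  rows: "0 0 0 0 0 0.0007 -1;0 0 0 0 0 0.0013 -1;0 0 0 0 0 0.0013 -1"

```text
time: 23.9
eef_pos: [0.4382, 0.2873, 0.057]
tcp_rot: [1.0, 0.0, 0.0, 0.0]
contact_force: [-1.8, -1.7, 2.4]
opening: 0.522
finger_force: 53.6
```

Converted, -160 mm / 750 = -0.2133, -110 mm / 750 = -0.1467.

>>> send_rows:
  rows: "0 0 0 0 0 0 0.1;0 0 0 0 0 0 0.3;0 0 0 0 0 0 0.6;0 0 0 0 0 0 0.9;0 0 0 0 0 -0.0267 1;0 0 0 0 0 -0.08 1;0 0 0 0 0 -0.1467 1;0 0 0 0 0 -0.2133 1"

```text
time: 24.9
eef_pos: [0.4377, 0.287, 0.2176]
tcp_rot: [1.0, 0.0, -0.0, 0.0]
contact_force: [0.4, 0.2, -0.2]
opening: 1.0
finger_force: 0.0
```

>>> send_rows:
  rows: "0 0 0 0 0 0 1;0 0 0 0 0 0 1;0 0 0 0 0 0 1"

```text
time: 25.28
eef_pos: [0.437, 0.2867, 0.2143]
tcp_rot: [1.0, 0.0, -0.002, 0.001]
contact_force: [0.3, -0.1, -0.5]
opening: 1.001
finger_force: 0.0
```

```bash
python3 - <<'E'
from h import *
go((.438,.2865,.0569))
a=snap('wrist')['color']; b=snap('side')['color']
im=np.vstack([a[50:350],b[100:400]]); cv2.imwrite('pics/fin.png',cv2.cvtColor(im,cv2.COLOR_RGB2BGR))
E
```

```text
t 25.275 at [0.437  0.2867 0.2143] open 1.001 F [ 0.2916 -0.1129 -0.4843] ff 0.0
turn [0.1 0.2 0. ] shift [  1.5   0.  157.4]
```

View pics/fin.png

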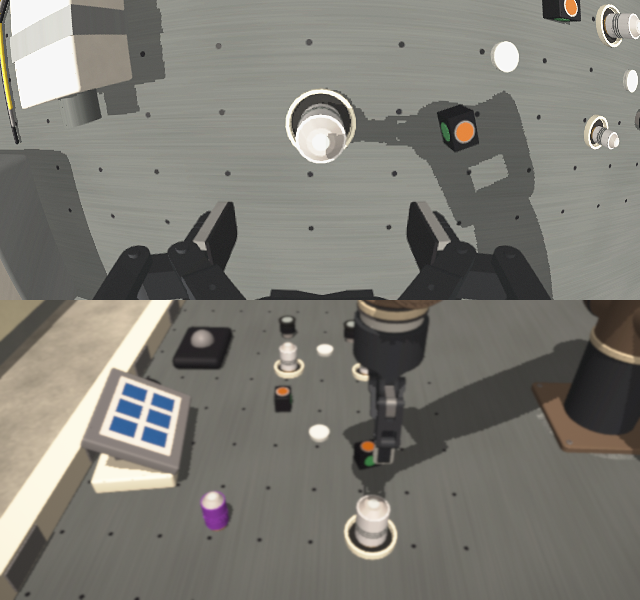

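The final picture shows all three objectives upright in their cups: large at (320,130), medium at (615,25) and small at (605,135). The other things stand where they were and the gripper is clear, so I'm handing in.

```bash
python3 -c "
from plant import ctrl; print(ctrl.sign_off())"
```

```text
the job is handed in; nothing more can be done
None
```

All three objectives stand upright, nose up, in the cups of their own size, and the job was handed in at about 25 s of the 77 s allowed, with the eyepieces and filter cubes left untouched.

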